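# Nest three component trays on one hook

### The arm

A 7-joint arm with a two-finger parallel gripper is mounted at the origin on the work surface; the furniture and walls round the work are solid. World frame = base frame: x ahead of the robot, y to its left, z up, the work surface at z = 0. Lengths are in m, angles in degrees, forces in N, time in s.
With the tool pointing down it reaches from about 0.35 to 0.9 m from the base axis. Payload 19.9 kg.
Tool frame: the origin (TCP) lies between the finger pads; the fingertips stand 19 mm ahead of it and the grasp point (between the pads) is the TCP; z points along the fingers, y is the line along which they close (so a half turn about z gives the same grasp; the last joint's range is limited). The gripper opens to 94 mm and grips with 3 to 60 N. Pads are 16 mm wide; open, the fingers measure 119 mm over their backs; the gripper's body (75 mm by 177 mm) begins 78 mm behind the grasp point.
Start: joints at [-73.539, 23.915, -0.59, 92.452, 0.269, 63.638, -3.037], TCP at [0.202, 0.592, 0.224] pointing down, gripper open.
Joint ranges: [-161.28, 161.28], [-22.2, 115.67], [-73.04, 71.86], [3.21, 147.25], [-68.34, 248.33], [10.77, 114.83], [-161.83, 161.83]. Speed limits (degrees/s): [108.29, 108.29, 136.94, 136.94, 172.46, 172.46, 172.46].

### API

Orientations are given as [roll, pitch, yaw] about the fixed x, y, z axes, in that order (R = Rz(yaw) Ry(pitch) Rx(roll)).
In Python, from rig import sense, camera, finish_job, find_in gives the robot as it stands.
- The arm moves only by the tool step_arm, never from a script. Its argument "targets" is a list of rows, each a list of 7 numbers: the shift along the tool's x, y, z in units of 25 mm (1.0 is 25 mm), then the turn, a rotation vector about the tool's x, y, z in units of 5 degrees (1.0 is 5 degrees), then the finger opening in mm, from 0 to 94. In form: [[x, y, z, ax, ay, az, gripper], ...]. A call has 1 to 20 rows; each row is the pose to reach, as a shift and turn from the pose commanded when the call began, along the tool's axes at that moment; what a row does not reach only later rows make up. A row lasts 1/12 s, in which the tool goes at most 41.7 mm and 7.16 degrees, less where a joint would pass 70% of its speed; a pose out of reach is approached as far as the arm can. A call with a gripper value outside its range is refused whole. The fingers move at their own pace and stop on an object; "squeeze" is the grip in N (left out, the last holds). Time passes only in rows, so rows that repeat a pose let the fingers close. It gives the time, the measured TCP pose, the force, the opening and the grip force at its end, in the units of the state.
- sense(): the state, without advancing time (a new reading comes with each control period).
- camera(name): name is "side" or "top"; returns a dict with "pixels" (384x512x3 uint8, red, green, blue), "depth" (384x512 float32, m along the optical axis (not along the pixel's ray), 0 where there is no reading), "vertical_fov" (degrees; the focal length in pixels is half the picture's height over the tangent of half this angle, whatever the lens; pixels are square), "cx", "cy" (the principal point, pixels), "k1" (the pictures are not rectified: a ray, as slopes to the right and down, at radius r is drawn at 1 + k1 r^2 times it, then the intrinsics apply), "rvec" (rotation vector, rad) and "tvec" (3), from world to camera coordinates, as OpenCV has them. Camera axes: x right, y down, z forward; pixel columns grow to the right and rows downward; lengths in m; the calibration is good to about 2 mm. A picture is of the moment at which its call begins.
- finish_job(): hands the job in; it is judged then, once.
Trained networks look in the newest picture that a camera, given by its name, has taken for a name from the list of things; names that differ only in an ending like _2 or _b are one class to them, and where a whole thing is asked for, a point or a joint stands for the part that bears it (a point fixed in the world has none). Each returns a list of dicts, best first, with "score" (0 to 1); they miss things now and then, are a little off and sometimes report something else, mostly with a low value. They report only what shows in the picture. A call takes as long as a camera call. They do not tell look-alikes from the thing itself.
- find_in(target, camera): "point" ([x, y, z] in m, in world coordinates, good to about 4 mm: the middle of the surface that is visible of it).
The state is a dict: "time_s": time; "qpos": joint angles; "qvel": joint speeds; "joint_torque": joint torques, N m; "tool_pos": TCP position; "orientation": TCP orientation; "contact_force": force on the tool from outside, world axes, zero at the start; "moment": the same for the moment, N m; "opening": opening from 0.0 (shut) to 1.0 (fully open); "grip_force": force on a finger pad.
Only numpy, scipy, OpenCV 4.12 (cv2) and the standard library are available. Lean on these libraries where they do the work, as an engineer would, in place of code of your own. Each camera call takes 0.05 s, during which the arm holds its last target. There are 200 camera calls.

### The job

Hang the three component trays from the wooden rack on the steel hook, open sides outward: the large one first, then the medium, then the small, each nested in the one before. Lift each over the hook's upturned tip, let it down on the arm and slide it back, upright, until you feel it bear on the sprung stop or on the tray before it; hold it there for half a second with about 10 N. Never press a tray on another with more than 20 N, nor on the hook with more than 30 N. Let go so that all three hang nested and still, and do not disturb the glue bottle, lamp frame and lamp cap.

Things in the scene. Friction and masses are not known exactly. Their poses are not given: they have to be found in the camera images.
- hook: fixed steel hook stand, +x to the back, z up; origin under the centre of its 120x110x12 mm base. Post x 15 to 43 mm, 40 wide, top z 166. A level arm, 9 wide, 8 high, runs to -x at y 0: top face z 155, x +15 to -98. Its last 7 mm, 6 wide, turn up to z 165. A hung tray is square to the arm, open side to -x, upper edge of its hole resting on the arm's top face.
- hook_tip (a point): top of the hook's upturned end, 10 mm above the arm's top face (hook frame: x -94.5, y 0, z 165 mm); axes as the hook's
- hook_root (a point): point on the arm's top face at the post (hook frame x 15, y 0, z 155 mm). In front of it sits a rubber-faced stop, 48 mm wide, z 111 to 161, facing -x; the first tray bears on it. It is clamped anew each time, its face at hook x -3 to -35 mm: not reported, to be felt. It gives on a spring, 5 N per mm, 5 mm travel, and springs back: ease the pressure off before letting a tray go.
- tray_rack: fixed wooden rack, 190x124 mm, origin at its underside near the centre, z up. Three grooves along y, 24 mm wide, bottoms 10 mm and rib tops 33 mm above the table. Each holds one upright tray, of the same yaw as the rack, back sheet's mid-plane at rack x -65, 0 or +65 mm; which tray is in which groove changes.
- tray_large: aluminium tray 116 mm wide, 164 tall, 130 g. Origin mid bottom edge, mid-thickness of its 5 mm back sheet; z up, y along the width, -x its open side: walls 14 mm forward, 3 thick, at left, right and bottom only. Hanging hole 16 wide, 32 tall, y 0, upper edge z 110. Grip tab above: y width 20 mm, 5 thick, z 118 to 164; grasp from above across y, pads at z 148.
- tray_medium: the same kind of tray, 100 mm wide, 156 tall, frame alike; hole 16 wide, 32 tall, upper edge z 102; tab 31 mm wide, z 110 to 156, pads at z 140. Nested, its back sheet lies flat on the large tray's, between the walls (5 mm play each side): origin 5 mm in front (-x) of the large's and 8 mm higher. Each tray's neck at the hole is 40 mm wide, up to 8 mm above the hole.
- tray_small: the same kind of tray, 84 mm wide, 148 tall, frame alike; hole 16 wide, 32 tall, upper edge z 94; tab 42 mm wide, z 102 to 148, pads at z 132. Nested in the medium tray in the same way: origin 5 mm in front (-x) of the medium's and 8 mm higher. Masses of the trays vary by a fifth.
- glue: bystander: small white glue bottle with blue cap, 22 x 34 x 72 mm, origin under its centre; leave alone
- lamp_frame: bystander: cream moulded lamp frame with four black pins, 72 x 72 x 44 mm, origin under its centre; leave alone
- lamp_cap: bystander: white lamp cap with a slotted upright, 66 x 66 x 79 mm, origin under its centre; leave alone
Mind the look-alikes: they are no part of the job. What is shaped like the tray_large but yellow is not meant. Leave any orange look-alike of the tray_small alone.

How it is judged:
By the outcome, as a careful person would: the job done as asked, in the order asked, and still so for the second after the job is handed in, with the robot touching nothing.
It also fails if it takes over 72 s, if anything falls off the work surface, if the arm or the gripper's body presses on something with over 40 N, if the wrist force passes 120 N, or if a joint passes its speed limit or range.

## Working session

There is one attempt and no reset: what is moved stays moved. The work goes in short steps, Python scripts to look and compute and a tool call to move; the robot and the scene stay as the last step left them, time stands still between calls to the robot, and variables do not carry over. Pictures are saved under pics/ and viewed, at most 10 in all, crops included, and the job is handed in when it is done.

Besides the shell and the picture viewer there is one more tool, called after "Call:" by a JSON object that holds its "op" and its "data", one argument or row to a line. step_arm: Moves the arm, as the interface text tells. Its arguments: {"type":"object","properties":{"targets":{"type":"array","items":{"type":"array","items":{"type":"number"}}},"squeeze":{"type":"number"}},"required":["targets"]}

```bash
mkdir -p pics; cat > h.py <<'E'
import numpy as np, cv2
from rig import sense, camera, find_in
def K(c):
    f=192/np.tan(np.radians(c["vertical_fov"])/2)
    return np.array([[f,0,c["cx"]],[0,f,c["cy"]],[0,0,1.]]), np.array([c["k1"],0,0,0,0.])
def cloud(c):
    k,d=K(c); v,u=np.mgrid[0:384,0:512]
    p=cv2.undistortPoints(np.stack([u,v],-1).reshape(-1,1,2).astype(float),k,d).reshape(384,512,2)
    z=c["depth"]; P=np.dstack([p[...,0]*z,p[...,1]*z,z])
    R=cv2.Rodrigues(np.array(c["rvec"]))[0]
    W=(P-np.array(c["tvec"]).ravel())@R; W[z<=0]=np.nan
    return W
def proj(c,X):
    k,d=K(c); return cv2.projectPoints(np.array(X,float).reshape(-1,1,3),np.array(c["rvec"],float),np.array(c["tvec"],float),k,d)[0].reshape(-1,2)
E
python3 - <<'E'
from h import *
import pickle
cs={n:camera(n) for n in("side","top")}
pickle.dump(cs,open("c0.pkl","wb"))
for n,c in cs.items():
    cv2.imwrite(f"pics/{n}0.png",c["pixels"][...,::-1])
    for t in["hook","hook_tip","tray_rack","tray_large","tray_medium","tray_small"]:
        for r in find_in(t,n)[:4]: print(n,t,np.round(r["point"],3),round(r["score"],2),proj(c,r["point"]).round().astype(int).tolist())
print(sense())
E
```

```text
side hook [ 0.641 -0.282  0.017] 0.6 [[342, 297]]
side hook_tip [ 0.646 -0.284  0.016] 0.88 [[345, 297]]
side tray_rack [0.56  0.099 0.009] 0.96 [[268, 211]]
side tray_large [0.329 0.099 0.054] 0.84 [[184, 205]]
side tray_large [0.521 0.132 0.074] 0.52 [[253, 186]]
side tray_medium [0.449 0.136 0.07 ] 0.55 [[227, 189]]
side tray_small [0.68  0.16  0.052] 0.83 [[304, 184]]
side tray_small [0.579 0.117 0.056] 0.6 [[274, 193]]
top hook [ 0.631 -0.248  0.015] 0.91 [[356, 149]]
top hook [0.495 0.121 0.01 ] 0.5 [[237, 189]]
top hook_tip [ 0.628 -0.252  0.014] 0.8 [[357, 150]]
top tray_rack [0.492 0.121 0.011] 0.85 [[237, 190]]
top tray_large [0.515 0.123 0.012] 0.63 [[237, 183]]
top tray_large [0.33  0.119 0.064] 0.58 [[235, 244]]
top tray_medium [0.444 0.124 0.018] 0.5 [[235, 205]]
top tray_small [0.58  0.13  0.043] 0.82 [[234, 161]]
top tray_small [0.681 0.164 0.056] 0.51 [[224, 127]]
{'time_s': 0.7, 'qpos': array([-73.54032093,  23.91594034,  -0.58879642,  92.45390977,
         0.26914779,  63.63737475,  -3.03752229]), 'qvel': array([-0.00022224,  0.06721604, -0.01413564, -0.03208795, -0.0052883 ,
        0.00577937,  0.01766291]), 'joint_torque': array([ 1.02001082e-03, -8.50860500e+01,  6.38872068e-01, -4.26243675e+01,
       -4.87176189e-02,  1.35152688e-02, -5.15051511e-05]), 'tool_pos': array([0.2018044 , 0.59149454, 0.22440719]), 'orientation': array([-1.79994281e+02,  2.75923674e-03,  1.61160585e+02]), 'contact_force': array([-0.79717993,  0.30802139,  0.25065964]), 'moment': array([ 0.00528058, -0.00183371,  0.00196504]), 'grip_force': 0.0, 'opening': 0.9982930114373815}
```

View pics/side0.png

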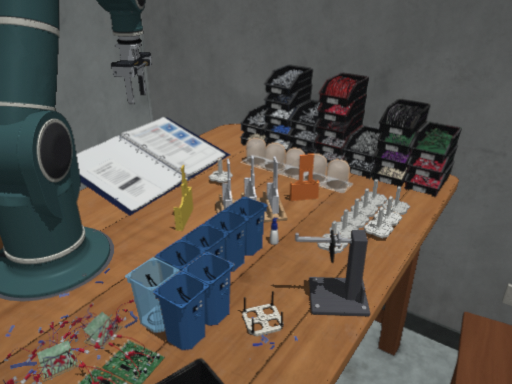

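View pics/top0.png

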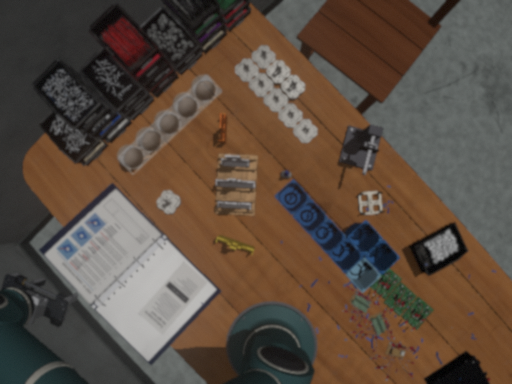

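The side view shows yellow tray at (184,205) and orange at (304,184), both outside the rack. The three grey trays stand in the rack at about (227,189), (253,186) and (274,193), and the hook is at (340,270). The top view has the rack at (237,185) and the hook at (357,150).

```bash
python3 - <<'E'
from h import *
import pickle
cs=pickle.load(open("c0.pkl","rb"))
W={n:cloud(c) for n,c in cs.items()}
for n in W:
    w=W[n].reshape(-1,3)
    def sel(x0,x1,y0,y1,z0,z1): return w[(w[:,0]>x0)&(w[:,0]<x1)&(w[:,1]>y0)&(w[:,1]<y1)&(w[:,2]>z0)&(w[:,2]<z1)]
    print(n, "table z", np.nanmedian(sel(.3,.75,-.1,.05,-.02,.02)[:,2]))
    R=sel(.36,.66,.0,.26,.022,.042)
    print("rib",len(R),cv2.minAreaRect(R[:,:2].astype(np.float32)) if len(R) else 0)
    for z in(.10,.14):
        T=sel(.38,.64,.0,.26,z,.22)
        for a,b in((.38,.485),(.485,.548),(.548,.65)):
            t=T[(T[:,0]>a)&(T[:,0]<b)]
            if len(t): print(" tray",z,len(t),t.mean(0).round(3),t.min(0).round(3),t.max(0).round(3))
    for nm,z0,z1 in(("base",.006,.02),("arm",.14,.159),("post",.16,.18)):
        H=sel(.5,.8,-.45,-.1,z0,z1)
        if len(H): print(nm,len(H),H.mean(0).round(3),H.min(0).round(3),H.max(0).round(3),cv2.minAreaRect(H[:,:2].astype(np.float32)))
c=cs["top"]["pixels"]; s=cs["side"]["pixels"]
a=cv2.resize(c[115:255,205:265],None,fx=4,fy=4,interpolation=2)
b=cv2.resize(s[140:240,165:325],None,fx=3,fy=3,interpolation=2); d=cv2.resize(c[110:205,320:400],None,fx=3,fy=3,interpolation=2)
o=np.zeros((590,740,3),np.uint8); o[:560,:240]=a; o[:300,250:730]=b; o[302:587,250:490]=d
cv2.imwrite("pics/crop.png",o[...,::-1])
E
```

```text
side table z -0.0025521546691362022
rib 362 ((0.5432841181755066, 0.12177227437496185), (0.12217143923044205, 0.23026446998119354), 88.27709197998047)
 tray 0.1 73 [0.455 0.104 0.134] [0.451 0.    0.1  ] [0.484 0.138 0.165]
 tray 0.1 80 [0.518 0.115 0.136] [0.516 0.098 0.1  ] [0.522 0.137 0.172]
 tray 0.1 82 [0.582 0.117 0.131] [0.58  0.099 0.101] [0.586 0.14  0.157]
 tray 0.14 29 [0.453 0.117 0.155] [0.451 0.102 0.14 ] [0.456 0.138 0.165]
 tray 0.14 36 [0.518 0.119 0.158] [0.516 0.108 0.141] [0.522 0.135 0.172]
 tray 0.14 30 [0.583 0.118 0.15 ] [0.581 0.101 0.141] [0.586 0.14  0.157]
base 1728 [ 0.629 -0.265  0.011] [ 0.501 -0.331  0.006] [ 0.718 -0.1    0.02 ] ((0.6077573299407959, -0.21553362905979156), (0.25261542201042175, 0.1902514100074768), 82.74385070800781)
arm 503 [ 0.615 -0.266  0.151] [ 0.543 -0.294  0.14 ] [ 0.677 -0.235  0.159] ((0.6127059459686279, -0.2588234543800354), (0.04795065149664879, 0.1395641267299652), 60.103424072265625)
post 198 [ 0.657 -0.272  0.163] [ 0.544 -0.293  0.16 ] [ 0.682 -0.24   0.166] ((0.6109597086906433, -0.26292744278907776), (0.040303468704
[... 482 characters left out ...]
.168]
 tray 0.14 15 [0.516 0.121 0.172] [0.514 0.112 0.17 ] [0.517 0.131 0.175]
 tray 0.14 37 [0.581 0.128 0.154] [0.579 0.105 0.145] [0.584 0.146 0.161]
base 927 [ 0.632 -0.237  0.011] [ 0.5   -0.415  0.006] [ 0.781 -0.101  0.02 ] ((0.6446282863616943, -0.2441565990447998), (0.36084651947021484, 0.15698036551475525), 53.703372955322266)
arm 213 [ 0.611 -0.254  0.153] [ 0.542 -0.285  0.14 ] [ 0.678 -0.234  0.159] ((0.6076133847236633, -0.25475865602493286), (0.045596782118082047, 0.13425804674625397), 74.5625)
post 168 [ 0.654 -0.265  0.164] [ 0.542 -0.291  0.16 ] [ 0.679 -0.238  0.171] ((0.6103503704071045, -0.25244539976119995), (0.0408807173371315, 0.13967657089233398), 73.88400268554688)
```

View pics/crop.png

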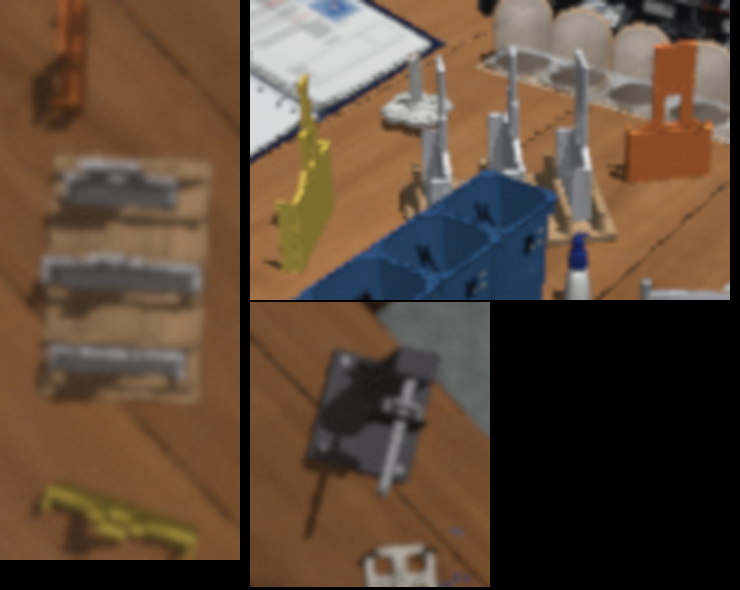

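The crop confirms it: the far tray (wide tab, x .58) is small, the middle (narrow tall tab, x .517) is large and the near one (x .452) is medium. They are grey, with open sides facing the robot. The yellow tray (120,520) and orange tray (70,70) are left out.

```bash
cat > fit.py <<'E'
from h import *
from scipy.optimize import least_squares
def sdf(p,B):
    d=[]
    for b in B:
        b=np.array(b)/1000; q=np.maximum(np.maximum(b[0::2]-p,p-b[1::2]),-1)
        d.append(np.linalg.norm(np.maximum(q,0),axis=1)+np.minimum(q.max(1),0))
    return np.min(d,axis=0)
def fit(w,B,x0,r=.02):
    def loc(x):
        c,s=np.cos(x[2]),np.sin(x[2]); d=w-[x[0],x[1],x[3]]
        return np.c_[c*d[:,0]+s*d[:,1],-s*d[:,0]+c*d[:,1],d[:,2]]
    x=np.array(x0,float)
    for rr in(.03,r,.012,.008):
        full=w; keep=np.abs(sdf(loc(x),B))<rr; w2=w[keep]
        def f(x,w2=w2):
            c,s=np.cos(x[2]),np.sin(x[2]); d=w2-[x[0],x[1],x[3]]
            return sdf(np.c_[c*d[:,0]+s*d[:,1],-s*d[:,0]+c*d[:,1],d[:,2]],B)
        x=least_squares(f,x,loss="soft_l1",f_scale=.002).x
    return x,len(w2),np.abs(f(x)).mean()
hook=[(-60,60,-55,55,0,12),(15,43,-20,20,0,166),(-98,15,-4.5,4.5,147,155),(-98,-91,-3,3,147,165)]
rack=[(-95,95,-62,62,0,10)]+[(a,b,-62,62,0,33) for a,b in((-95,-77),(-53,-12),(12,53),(77,95))]
def tray(w,h,zt,tab):
    n=20
    return [(-2.5,2.5,-w/2,w/2,0,zt-32),(-2.5,2.5,-tab/2,tab/2,zt+8,h),(-16.5,-2.5,-w/2,w/2,0,3)]
E
python3 - <<'E'
from fit import *
import pickle
cs=pickle.load(open("c0.pkl","rb"))
Ws=[cloud(cs[n]).reshape(-1,3) for n in("side","top")]; 
def box(w,x0,x1,y0,y1,z0,z1): return w[(w[:,0]>x0)&(w[:,0]<x1)&(w[:,1]>y0)&(w[:,1]<y1)&(w[:,2]>z0)&(w[:,2]<z1)]
for nm,i in(("side",[0]),("top",[1]),("both",[0,1])):
    w=np.vstack([Ws[k] for k in i])
    def pr(l,r): print(nm,l,np.round([r[0][0]*1e3,r[0][1]*1e3,np.degrees(r[0][2]),r[0][3]*1e3],1),r[1],round(r[2]*1e3,2))
    H=box(w,.52,.74,-.37,-.18,.005,.19)
    h=fit(H,hook,[.635,-.272,np.radians(-15),0]);pr("hook",h)
    pr("hook hi",fit(H[H[:,2]>.135],hook[1:],h[0]))
    x=h[0]; c,s=np.cos(x[2]),np.sin(x[2]); d=H-[x[0],x[1],x[3]]; L=np.c_[c*d[:,0]+s*d[:,1],-s*d[:,0]+c*d[:,1],d[:,2]]*1e3
    st=L[(np.abs(L[:,1])>7)&(np.abs(L[:,1])<26)&(L[:,2]>115)&(L[:,2]<163)&(L[:,0]<12)]; print(" stop x pct",len(st),np.percentile(st[:,0],[5,20,50,80,95]).round(1) if len(st) else 0)
    pr("rack",fit(box(w,.38,.66,.02,.24,.012,.04),rack,[.517,.122,0,0]))
    for t,a in(("L",(tray(116,164,110,20),.517)),("M",(tray(100,156,102,31),.452)),("S",(tray(84,148,94,42),.582))):
        pr(t,fit(box(w,a[1]-.028,a[1]+.028,.04,.2,.045,.2),a[0],[a[1],.122,0,.01]))
w=Ws[1]
for x in np.arange(.25,.76,.04): print(round(x,2),[int(1000*np.nanmax(np.r_[0,box(w,x-.02,x+.02,y-.02,y+.02,-.01,.4)[:,2]])) for y in np.arange(.2,-.42,-.04)])
E
```

```text
side hook [ 638.  -263.5  -13.4   -1.7] 3107 1.02
side hook hi [ 637.8 -263.6  -13.4   -1.9] 656 1.06
 stop x pct 163 [-25.8 -25.4 -22.1 -12.5  -8.3]
side rack [520.  131.2  -8.1  -2.8] 339 2.71
side L [514.6 121.    0.7  20.4] 203 1.77
side M [449.4 121.7   0.6  17.3] 170 2.08
side S [579.3 123.9   0.7  12.2] 204 1.96
top hook [ 637.3 -262.5  -13.    -0.8] 1352 1.67
top hook hi [ 6.373e+02 -2.619e+02 -1.260e+01 -3.000e-01] 343 1.69
 stop x pct 87 [-26.6 -26.  -23.6 -13.2  -9.5]
top rack [506.1 129.5  -1.4   2.3] 809 2.45
top L [ 5.159e+02  1.209e+02 -2.000e-01  1.030e+01] 104 1.74
top M [4.498e+02 1.225e+02 4.000e-01 1.080e+01] 81 1.59
top S [581.1 125.9  -2.3  20.8] 122 1.49
both hook [ 637.7 -263.3  -13.4   -1.4] 4458 1.25
both hook hi [ 637.5 -263.3  -13.3   -1.3] 1004 1.42
 stop x pct 248 [-26.9 -25.4 -22.6 -13.6  -9.4]
both rack [5.063e+02 1.242e+02 2.000e-01 2.500e+00] 1161 2.66
both L [514.9 120.8   1.1  10.7] 304 1.84
both M [449.6 121.6   0.6  10.9] 252 1.97
both S [579.4 124.4   0.9  14.3] 328 1.91
0.25 [4, 5, 5, 4, 4, 5, 6, 5, 5, 5, 124, 121, 122, 122, 25, 9]
0.29 [5, 5, 8, 71, 4, 6, 5, 5, 5, 125, 123, 124, 121, 120, 122, 5]
0.33 [8, 82, 166, 121, 3, 3, 5, 6, 121, 124, 124, 124, 123, 121, 120, 6]
0.37 [5, 5, 5, 4, 5, 4, 5, 122, 124, 118, 124, 121, 123, 124, 6, 5]
0.41 [29, 34, 37, 36, 4, 5, 124, 122, 123, 124, 6, 125, 122, 4, 3, 4]
0.45 [39, 82, 168, 82, 5, 123, 125, 123, 125, 6, 4, 6, 42, 42, 6, 5]
0.49 [34, 82, 36, 83, 3, 123, 121, 125, 4, 6, 5, 5, 44, 41, 4, 6]
0.53 [34, 127, 174, 92, 4, 27, 123, 122, 4, 4, 4, 164, 4, 6, 5, 6]
0.57 [30, 158, 160, 74, 4, 20, 70, 4, 3, 3, 13, 159, 17, 13, 5, 6]
0.61 [31, 36, 35, 35, 4, 4, 5, 5, 5, 5, 17, 164, 163, 13, 6, 4]
0.65 [54, 148, 3, 7, 4, 3, 15, 24, 23, 5, 16, 168, 171, 17, 5, 0]
0.69 [4, 149, 6, 6, 5, 19, 23, 78, 26, 5, 12, 168, 167, 11, 0, 0]
0.73 [53, 61, 5, 5, 21, 24, 77, 24, 19, 5, 5, 6, 4, 0, 0, 0]
```

```bash
cat > plan.py <<'E'
import sys
from h import *
# rows for world targets x,y,z(mm),yaw from measured pose; yaw of tool pointing down
s=sense(); p=s["tool_pos"]*1e3; y0=s["orientation"][2]; a=np.radians(y0)
X=np.array([np.cos(a),np.sin(a)]);Y=np.array([np.sin(a),-np.cos(a)])
print("t",round(s["time_s"],2),p.round(1),s["orientation"].round(2),"F",s["contact_force"].round(1),"M",s["moment"].round(2),"open",round(s["opening"]*94,1),"grip",round(s["grip_force"],1))
hx=np.array([.9732,-.2300]);hy=np.array([.2300,.9732]);h0=np.array([637.5,-263.2])
d=p[:2]-h0; print("hook frame",round(d@hx,1),round(d@hy,1),p[2].round(1),"yaw",round((y0-166.7+180)%360-180,2),"Fh",[round(float(s["contact_force"][:2]@v),1) for v in(hx,hy)])
def row(x,y,z,yaw):
    d=np.array([x,y])-p[:2]; t=(yaw-y0+180)%360-180
    print([x,y,z,yaw],"->",[round(v,2) for v in(d@X/25,d@Y/25,(p[2]-z)/25,0,0,-t/5)])
for a in sys.argv[1:]:
    v=[float(q) for q in a.lstrip("h").split(",")]
    if a[0]=="h": q=h0+v[0]*hx+v[1]*hy; v=[q[0].round(1),q[1].round(1),v[2],166.7]
    row(*v)
E
python3 plan.py 515,121.5,260,180.6 515,121.5,158,180.6
```

```text
t 0.7 [201.8 591.5 224.4] [-179.99    0.    161.16] F [-0.8  0.3  0.3] M [ 0.01 -0.    0.  ] open 93.8 grip 0.0
hook frame -620.6 731.6 224.4 yaw -5.54 Fh [-0.8, 0.1]
[515.0, 121.5, 260.0, 180.6] -> [np.float64(-17.93), np.float64(-13.75), np.float64(-1.42), 0, 0, np.float64(-3.89)]
[515.0, 121.5, 158.0, 180.6] -> [np.float64(-17.93), np.float64(-13.75), np.float64(2.66), 0, 0, np.float64(-3.89)]
```

Call:
{"op": "step_arm", "data": {
  "targets": [
    [-17.93, -13.75, -1.42, 0, 0, -3.89, 50],
    [-17.93, -13.75, -1.42, 0, 0, -3.89, 50],
    [-17.93, -13.75, -1.42, 0, 0, -3.89, 50],
    [-17.93, -13.75, -1.42, 0, 0, -3.89, 50],
    [-17.93, -13.75, -1.42, 0, 0, -3.89, 50],
    [-17.93, -13.75, -1.42, 0, 0, -3.89, 50],
    [-17.93, -13.75, -1.42, 0, 0, -3.89, 50],
    [-17.93, -13.75, -1.42, 0, 0, -3.89, 50],
    [-17.93, -13.75, -1.42, 0, 0, -3.89, 50],
    [-17.93, -13.75, -1.42, 0, 0, -3.89, 50],
    [-17.93, -13.75, -1.42, 0, 0, -3.89, 50],
    [-17.93, -13.75, -1.42, 0, 0, -3.89, 50],
    [-17.93, -13.75, -1.42, 0, 0, -3.89, 50],
    [-17.93, -13.75, -1.42, 0, 0, -3.89, 50],
    [-17.93, -13.75, -1.42, 0, 0, -3.89, 50],
    [-17.93, -13.75, -1.42, 0, 0, -3.89, 50],
    [-17.93, -13.75, -1.42, 0, 0, -3.89, 50]
  ]
}}

```text
time_s: 2.12
tool_pos: [0.5147, 0.1221, 0.2599]
orientation: [180.0, -0.0, -179.4]
contact_force: [-0.2, -0.0, -0.6]
opening: 0.532
grip_force: 0.0
```

```bash
python3 plan.py 515,121.5,260,180.6 515,121.5,158,180.6
```

```text
t 2.12 [514.7 122.1 259.9] [ 1.7999e+02 -2.0000e-02 -1.7936e+02] F [-0.2 -0.  -0.6] M [0.06 0.03 0.01] open 50.0 grip 0.0
hook frame -208.1 346.7 259.9 yaw 13.94 Fh [-0.1, -0.1]
[515.0, 121.5, 260.0, 180.6] -> [np.float64(-0.01), np.float64(-0.02), np.float64(-0.01), 0, 0, np.float64(0.01)]
[515.0, 121.5, 158.0, 180.6] -> [np.float64(-0.01), np.float64(-0.02), np.float64(4.07), 0, 0, np.float64(0.01)]
```

Accurate. I'll descend, then close at 30 N.

Call:
{"op": "step_arm", "data": {
  "targets": [
    [0, 0, 1.5, 0, 0, 0, 50],
    [0, 0, 3, 0, 0, 0, 50],
    [0, 0, 3.7, 0, 0, 0, 50],
    [0, 0, 4.08, 0, 0, 0, 50],
    [0, 0, 4.08, 0, 0, 0, 50],
    [0, 0, 4.08, 0, 0, 0, 30],
    [0, 0, 4.08, 0, 0, 0, 16],
    [0, 0, 4.08, 0, 0, 0, 10],
    [0, 0, 4.08, 0, 0, 0, 10],
    [0, 0, 4.08, 0, 0, 0, 10],
    [0, 0, 4.08, 0, 0, 0, 10],
    [0, 0, 4.08, 0, 0, 0, 10]
  ],
  "squeeze": 35
}}

```text
time_s: 3.12
tool_pos: [0.5152, 0.1216, 0.1583]
orientation: [180.0, 0.0, -179.4]
contact_force: [-0.6, 1.0, 2.1]
opening: 0.211
grip_force: 35.0
```

```bash
python3 plan.py h-140,0,300 h-140,0,211; python3 - <<'E'
from h import *
a=camera("side")["pixels"][60:260,100:370]; b=camera("top")["pixels"][120:240,190:290]
o=np.zeros((520,780,3),np.uint8); a=cv2.resize(a,None,fx=1.7,fy=1.7,interpolation=2); b=cv2.resize(b,None,fx=3,fy=3,interpolation=2)
o[:340,:459]=a; o[:360,470:770]=b; cv2.imwrite("pics/g1.png",o[...,::-1])
E
```

```text
t 3.12 [515.2 121.6 158.3] [ 1.7999e+02  3.0000e-02 -1.7939e+02] F [-0.6  1.   2.1] M [0.19 0.   0.  ] open 19.8 grip 35.0
hook frame -207.5 346.3 158.3 yaw 13.91 Fh [-0.8, 0.8]
[np.float64(501.3), np.float64(-231.0), 300.0, 166.7] -> [np.float64(0.71), np.float64(-14.1), np.float64(-5.67), 0, 0, np.float64(2.78)]
[np.float64(501.3), np.float64(-231.0), 211.0, 166.7] -> [np.float64(0.71), np.float64(-14.1), np.float64(-2.11), 0, 0, np.float64(2.78)]
```

View pics/g1.png

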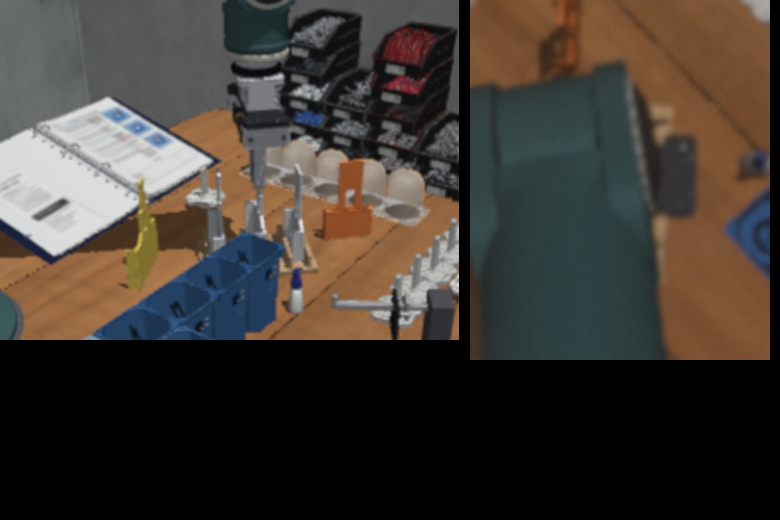

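Gripped: the opening reads 19.8 mm against a 20 mm tab. Now lift, carry and stop 40 mm before the tip.

Call:
{"op": "step_arm", "data": {
  "targets": [
    [0, 0, -1, 0, 0, 0, 10],
    [0, 0, -2.5, 0, 0, 0, 10],
    [0, 0, -4, 0, 0, 0, 10],
    [0, 0, -5.5, 0, 0, 0, 10],
    [0, 0, -6.6, 0, 0, 0, 10],
    [0.1, -1.5, -6.8, 0, 0, 0.3, 10],
    [0.2, -3, -6.8, 0, 0, 0.6, 10],
    [0.3, -4.5, -6.8, 0, 0, 1, 10],
    [0.4, -6, -6.8, 0, 0, 1.4, 10],
    [0.5, -7.5, -6.8, 0, 0, 1.8, 10],
    [0.6, -9, -6.8, 0, 0, 2.2, 10],
    [0.65, -10.5, -6.8, 0, 0, 2.5, 10],
    [0.7, -12, -6.8, 0, 0, 2.7, 10],
    [0.71, -13.3, -6.5, 0, 0, 2.78, 10],
    [0.71, -14.1, -6, 0, 0, 2.78, 10],
    [0.71, -14.1, -5, 0, 0, 2.78, 10],
    [0.71, -14.1, -3.8, 0, 0, 2.78, 10],
    [0.71, -14.1, -2.7, 0, 0, 2.78, 10],
    [0.71, -14.1, -2.1, 0, 0, 2.78, 10],
    [0.71, -14.1, -2.1, 0, 0, 2.78, 10]
  ]
}}

```text
time_s: 4.88
tool_pos: [0.4994, -0.2306, 0.2073]
orientation: [-180.0, -0.3, 166.7]
contact_force: [0.4, -0.8, -2.4]
opening: 0.203
grip_force: 35.0
```

```bash
python3 plan.py h-140,0,211 h-60,0,211; python3 - <<'E'
from fit import *
import pickle
c=camera("side"); pickle.dump(c,open("c1.pkl","wb"))
w=cloud(c).reshape(-1,3)
# tray in hook frame vs camera
hx=np.array([.9732,-.23]);hy=np.array([.23,.9732]);d=w[:,:2]-[.6375,-.2632]
L=np.c_[d@hx,d@hy,w[:,2]]*1e3
T=L[(L[:,0]>-175)&(L[:,0]<-115)&(abs(L[:,1])<75)&(L[:,2]>55)&(L[:,2]<160)]
print(len(T),np.percentile(T,[2,50,98],axis=0).round(1))
o=cv2.resize(c["pixels"][130:330,230:400],None,fx=3,fy=3,interpolation=2); cv2.imwrite("pics/p1.png",o[:590,...,::-1])
E
```

```text
t 4.88 [ 499.4 -230.6  207.3] [-180.    -0.3  166.7] F [ 0.4 -0.8 -2.4] M [ 0.03  0.01 -0.  ] open 19.1 grip 35.0
hook frame -141.9 -0.0 207.3 yaw 0.0 Fh [0.6, -0.7]
[np.float64(501.3), np.float64(-231.0), 211.0, 166.7] -> [np.float64(-0.08), np.float64(0.0), np.float64(-0.15), 0, 0, np.float64(0.0)]
[np.float64(579.1), np.float64(-249.4), 211.0, 166.7] -> [np.float64(-3.27), np.float64(0.0), np.float64(-0.15), 0, 0, np.float64(0.0)]
559 [[-155.6  -60.6   59.5]
 [-145.7  -51.    98.6]
 [-135.1   56.6  153. ]]
```

View pics/p1.png

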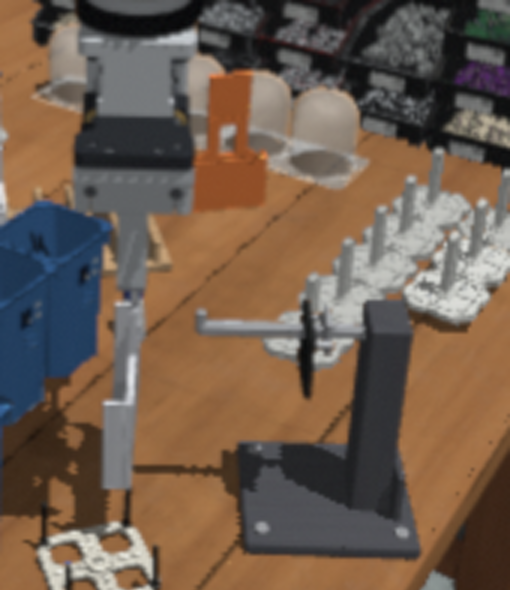

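Tray hangs upright in the gripper at (125,390), the arm tip is at (200,320), and the rubber stop is at (307,345).

Call:
{"op": "step_arm", "data": {
  "targets": [
    [0, 0, -0.12, 0, 0, 0, 10],
    [-0.4, 0, -0.12, 0, 0, 0, 10],
    [-0.8, 0, -0.12, 0, 0, 0, 10],
    [-1.2, 0, -0.12, 0, 0, 0, 10],
    [-1.6, 0, -0.12, 0, 0, 0, 10],
    [-2, 0, -0.12, 0, 0, 0, 10],
    [-2.4, 0, -0.12, 0, 0, 0, 10],
    [-2.8, 0, -0.12, 0, 0, 0, 10],
    [-3.2, 0, -0.12, 0, 0, 0, 10],
    [-3.2, 0, -0.12, 0, 0, 0, 10]
  ]
}}

```text
time_s: 5.77
tool_pos: [0.5809, -0.2498, 0.2132]
orientation: [-180.0, 0.0, 166.8]
contact_force: [-0.3, 0.2, -1.6]
opening: 0.207
grip_force: 35.0
```

```bash
python3 plan.py h-60,0,193
```

```text
t 5.77 [ 580.9 -249.8  213.2] [-1.7997e+02  1.0000e-02  1.6677e+02] F [-0.3  0.2 -1.6] M [ 0.02 -0.02 -0.05] open 19.5 grip 35.0
hook frame -58.2 0.0 213.2 yaw 0.07 Fh [-0.3, 0.1]
[np.float64(579.1), np.float64(-249.4), 193.0, 166.7] -> [np.float64(0.07), np.float64(-0.0), np.float64(0.81), 0, 0, np.float64(0.01)]
```

Call:
{"op": "step_arm", "data": {
  "targets": [
    [0, 0, 0.2, 0, 0, 0, 10],
    [0, 0, 0.4, 0, 0, 0, 10],
    [0, 0, 0.6, 0, 0, 0, 10],
    [0, 0, 0.7, 0, 0, 0, 10],
    [0, 0, 0.75, 0, 0, 0, 10],
    [0, 0, 0.78, 0, 0, 0, 10],
    [0, 0, 0.78, 0, 0, 0, 10]
  ]
}}

```text
time_s: 6.35
tool_pos: [0.5789, -0.2496, 0.194]
orientation: [180.0, 0.0, 166.7]
contact_force: [0.2, 0.2, -1.2]
opening: 0.209
grip_force: 35.0
```

```bash
python3 plan.py
```

```text
t 6.35 [ 578.9 -249.6  194. ] [180.     0.   166.71] F [ 0.2  0.2 -1.2] M [-0.03 -0.02  0.02] open 19.6 grip 35.0
hook frame -60.2 -0.2 194.0 yaw 0.01 Fh [0.1, 0.2]
```

Creep down for contact.

Call:
{"op": "step_arm", "data": {
  "targets": [
    [0, 0, 0.02, 0, 0, 0, 10],
    [0, 0, 0.04, 0, 0, 0, 10],
    [0, 0, 0.06, 0, 0, 0, 10],
    [0, 0, 0.06, 0, 0, 0, 10]
  ]
}}

```text
time_s: 6.68
tool_pos: [0.5791, -0.2497, 0.193]
orientation: [-180.0, 0.0, 166.7]
contact_force: [-1.9, 1.1, 4.2]
opening: 0.212
grip_force: 35.0
```

Call:
{"op": "step_arm", "data": {
  "targets": [
    [0, 0, -0.02, 0, 0, 0, 10],
    [-0.2, 0, -0.02, 0, 0, 0, 10],
    [-0.4, 0, -0.02, 0, 0, 0, 10],
    [-0.6, 0, -0.02, 0, 0, 0, 10],
    [-0.8, 0, -0.02, 0, 0, 0, 10],
    [-0.9, 0, -0.02, 0, 0, 0, 10],
    [-1, 0, -0.02, 0, 0, 0, 10],
    [-1, 0, -0.02, 0, 0, 0, 10]
  ]
}}

```text
time_s: 7.35
tool_pos: [0.6037, -0.2556, 0.193]
orientation: [-180.0, 0.0, 166.7]
contact_force: [-0.4, -0.7, 2.5]
opening: 0.209
grip_force: 35.0
```

```bash
python3 plan.py
```

```text
t 7.35 [ 603.7 -255.6  193. ] [-1.7998e+02  2.0000e-02  1.6671e+02] F [-0.4 -0.7  2.5] M [ 0.01  0.09 -0.04] open 19.6 grip 35.0
hook frame -34.7 -0.4 193.0 yaw 0.01 Fh [-0.3, -0.8]
```

Call:
{"op": "step_arm", "data": {
  "targets": [
    [-0.06, 0, 0, 0, 0, 0, 10],
    [-0.12, 0, 0, 0, 0, 0, 10],
    [-0.18, 0, 0, 0, 0, 0, 10],
    [-0.24, 0, 0, 0, 0, 0, 10],
    [-0.24, 0, 0, 0, 0, 0, 10]
  ]
}}

```text
time_s: 7.77
tool_pos: [0.6084, -0.2567, 0.1929]
orientation: [180.0, -0.1, 166.7]
contact_force: [-9.6, 3.4, 7.2]
opening: 0.208
grip_force: 35.0
```

```bash
python3 plan.py
```

```text
t 7.77 [ 608.4 -256.7  192.9] [ 1.7999e+02 -1.1000e-01  1.6671e+02] F [-9.6  3.4  7.2] M [0.69 2.4  0.12] open 19.6 grip 35.0
hook frame -29.8 -0.3 192.9 yaw 0.01 Fh [-10.1, 1.1]
```

Call:
{"op": "step_arm", "data": {
  "targets": [
    [0, 0, 0, 0, 0, 0, 10],
    [0, 0, 0, 0, 0, 0, 10]
  ]
}}

```text
time_s: 7.93
tool_pos: [0.6083, -0.2567, 0.193]
orientation: [180.0, -0.1, 166.7]
contact_force: [-8.8, 2.7, 6.9]
opening: 0.207
grip_force: 35.0
```

Call:
{"op": "step_arm", "data": {
  "targets": [
    [-0.01, 0, 0, 0, 0, 0, 10],
    [-0.01, 0, 0, 0, 0, 0, 10],
    [-0.01, 0, 0, 0, 0, 0, 10],
    [-0.01, 0, 0, 0, 0, 0, 10],
    [-0.01, 0, 0, 0, 0, 0, 10],
    [-0.01, 0, 0, 0, 0, 0, 10],
    [-0.01, 0, 0, 0, 0, 0, 10],
    [-0.01, 0, 0, 0, 0, 0, 10]
  ]
}}

```text
time_s: 8.6
tool_pos: [0.6084, -0.2567, 0.1929]
orientation: [180.0, -0.1, 166.7]
contact_force: [-9.6, 2.3, 7.4]
opening: 0.208
grip_force: 35.0
```

```bash
python3 plan.py
```

```text
t 8.6 [ 608.4 -256.7  192.9] [ 1.7999e+02 -1.2000e-01  1.6671e+02] F [-9.6  2.3  7.4] M [0.74 2.57 0.2 ] open 19.6 grip 35.0
hook frame -29.8 -0.3 192.9 yaw 0.01 Fh [-9.9, 0.0]
```

Call:
{"op": "step_arm", "data": {
  "targets": [
    [0.04, 0, 0, 0, 0, 0, 10],
    [0.08, 0, 0, 0, 0, 0, 10],
    [0.12, 0, 0, 0, 0, 0, 10],
    [0.12, 0, 0, 0, 0, 0, 10],
    [0.12, 0, 0, 0, 0, 0, 10]
  ]
}}

```text
time_s: 9.02
tool_pos: [0.6065, -0.2561, 0.193]
orientation: [-180.0, 0.0, 166.7]
contact_force: [-1.0, -0.0, 1.7]
opening: 0.208
grip_force: 35.0
```

```bash
python3 plan.py
```

```text
t 9.02 [ 606.5 -256.1  193. ] [-1.8000e+02  2.0000e-02  1.6672e+02] F [-1.  -0.   1.7] M [-0.06  0.22  0.03] open 19.5 grip 35.0
hook frame -31.8 -0.2 193.0 yaw 0.02 Fh [-1.0, -0.2]
```

Call:
{"op": "step_arm", "data": {
  "targets": [
    [0, 0, 0, 0, 0, 0, 24],
    [0, 0, 0, 0, 0, 0, 32],
    [0, 0, 0, 0, 0, 0, 50],
    [0, 0, 0, 0, 0, 0, 50],
    [0, 0, -0.3, 0, 0, 0, 50],
    [0, 0, -1, 0, 0, 0, 50],
    [0, 0, -2.2, 0, 0, 0, 50],
    [0, 0, -3.6, 0, 0, 0, 50],
    [0, 0, -4, 0, 0, 0, 50]
  ]
}}

```text
time_s: 9.77
tool_pos: [0.6074, -0.257, 0.2987]
orientation: [-180.0, 0.3, 166.7]
contact_force: [-0.2, -1.0, 0.5]
opening: 0.536
grip_force: 0.0
```

```bash
python3 plan.py 450,121.8,270,180.6 450,121.8,150,180.6
```

```text
t 9.77 [ 607.4 -257.   298.7] [-179.96    0.33  166.7 ] F [-0.2 -1.   0.5] M [-0.01  0.01 -0.01] open 50.4 grip 0.0
hook frame -30.7 -0.9 298.7 yaw -0.0 Fh [-0.0, -1.0]
[450.0, 121.8, 270.0, 180.6] -> [np.float64(9.61), np.float64(13.3), np.float64(1.15), 0, 0, np.float64(-2.78)]
[450.0, 121.8, 150.0, 180.6] -> [np.float64(9.61), np.float64(13.3), np.float64(5.95), 0, 0, np.float64(-2.78)]
```

Call:
{"op": "step_arm", "data": {
  "targets": [
    [9.6, 13.3, 0.9, 0, 0, -2.78, 60],
    [9.6, 13.3, 0.9, 0, 0, -2.78, 60],
    [9.6, 13.3, 0.9, 0, 0, -2.78, 60],
    [9.6, 13.3, 0.9, 0, 0, -2.78, 60],
    [9.6, 13.3, 0.9, 0, 0, -2.78, 60],
    [9.6, 13.3, 0.9, 0, 0, -2.78, 60],
    [9.6, 13.3, 0.9, 0, 0, -2.78, 60],
    [9.6, 13.3, 0.9, 0, 0, -2.78, 60],
    [9.6, 13.3, 0.9, 0, 0, -2.78, 60],
    [9.6, 13.3, 0.9, 0, 0, -2.78, 60],
    [9.6, 13.3, 0.9, 0, 0, -2.78, 60],
    [9.6, 13.3, 0.9, 0, 0, -2.78, 60],
    [9.6, 13.3, 0.9, 0, 0, -2.78, 60]
  ]
}}

```text
time_s: 10.85
tool_pos: [0.4496, 0.1221, 0.271]
orientation: [180.0, 0.0, -179.4]
contact_force: [0.2, -0.1, 0.1]
opening: 0.637
grip_force: 0.0
```

```bash
python3 plan.py 450,121.8,150,180.6; python3 - <<'E'
from fit import *
import pickle
c=camera("side"); t=camera("top"); pickle.dump((c,t),open("c2.pkl","wb"))
hx=np.array([.9732,-.23]);hy=np.array([.23,.9732])
for k in(c,t):
    w=cloud(k).reshape(-1,3);d=w[:,:2]-[.6375,-.2632];L=np.c_[d@hx,d@hy,w[:,2]]*1e3
    T=L[(L[:,0]>-60)&(L[:,0]<10)&(abs(L[:,1])<75)&(L[:,2]>25)&(L[:,2]<140)]
    if len(T): print(len(T),np.percentile(T,[2,50,98],axis=0).round(1))
    U=L[(L[:,0]>-60)&(L[:,0]<10)&(abs(L[:,1])<15)&(L[:,2]>180)&(L[:,2]<220)]
    if len(U): print(len(U),np.percentile(U,[2,50,98],axis=0).round(1))
a=cv2.resize(c["pixels"][200:330,270:390],None,fx=3.3,fy=3.3,interpolation=2);b=cv2.resize(t["pixels"][110:190,320:400],None,fx=4.5,fy=4.5,interpolation=2)
o=np.zeros((430,780,3),np.uint8);o[:429,:396]=a;o[:360,400:760]=b;cv2.imwrite("pics/hung1.png",o[...,::-1])
E
```

```text
t 10.85 [449.6 122.1 271. ] [ 1.8000e+02  4.0000e-02 -1.7941e+02] F [ 0.2 -0.1  0.1] M [-0.01 -0.05  0.09] open 59.8 grip 0.0
hook frame -271.4 331.8 271.0 yaw 13.89 Fh [0.2, -0.0]
[450.0, 121.8, 150.0, 180.6] -> [np.float64(-0.01), np.float64(-0.01), np.float64(4.84), 0, 0, np.float64(-0.0)]
745 [[-45.3 -61.1  44.7]
 [-33.5 -22.6  82.6]
 [-21.2  55.4 135.5]]
55 [[-30.6 -13.3 180.8]
 [-28.7 -10.3 196.9]
 [-25.6   4.6 208. ]]
419 [[-46.8 -55.9  43.2]
 [-33.4   3.1  72.9]
 [-26.7  58.  134. ]]
32 [[-32.7  -8.8 181.1]
 [-31.    2.3 203.5]
 [-27.2   9.8 210.8]]
```

View pics/hung1.png

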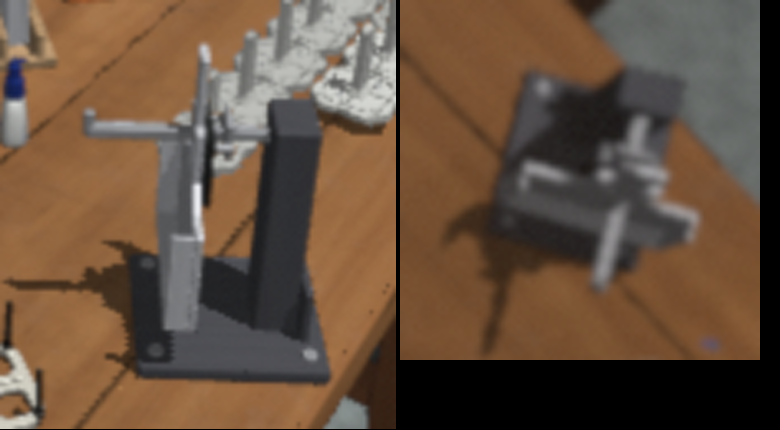

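Large hangs square on the hook at (180,200), against the stop. Next is medium.

Call:
{"op": "step_arm", "data": {
  "targets": [
    [0, 0, 1.5, 0, 0, 0, 60],
    [0, 0, 3, 0, 0, 0, 60],
    [0, 0, 4.2, 0, 0, 0, 60],
    [0, 0, 4.84, 0, 0, 0, 60],
    [0, 0, 4.84, 0, 0, 0, 60],
    [0, 0, 4.84, 0, 0, 0, 40],
    [0, 0, 4.84, 0, 0, 0, 28],
    [0, 0, 4.84, 0, 0, 0, 20],
    [0, 0, 4.84, 0, 0, 0, 20],
    [0, 0, 4.84, 0, 0, 0, 20],
    [0, 0, 4.84, 0, 0, 0, 20],
    [0, 0, 4.84, 0, 0, 0, 20]
  ]
}}

```text
time_s: 11.95
tool_pos: [0.4497, 0.1229, 0.15]
orientation: [180.0, 0.1, -179.4]
contact_force: [0.1, 0.9, 5.3]
opening: 0.325
grip_force: 34.9
```

```bash
python3 plan.py h-140,0,320 h-140,0,211
```

```text
t 11.95 [449.7 122.9 150. ] [ 1.7997e+02  7.0000e-02 -1.7938e+02] F [0.1 0.9 5.3] M [ 0.21 -0.03 -0.01] open 30.6 grip 34.9
hook frame -271.6 332.6 150.0 yaw 13.92 Fh [-0.2, 0.9]
[np.float64(501.3), np.float64(-231.0), 320.0, 166.7] -> [np.float64(-1.91), np.float64(-14.18), np.float64(-6.8), 0, 0, np.float64(2.78)]
[np.float64(501.3), np.float64(-231.0), 211.0, 166.7] -> [np.float64(-1.91), np.float64(-14.18), np.float64(-2.44), 0, 0, np.float64(2.78)]
```

Call:
{"op": "step_arm", "data": {
  "targets": [
    [0, 0, -1, 0, 0, 0, 20],
    [0, 0, -2.5, 0, 0, 0, 20],
    [0, 0, -4, 0, 0, 0, 20],
    [0, 0, -5.5, 0, 0, 0, 20],
    [0, 0, -6.6, 0, 0, 0, 20],
    [-0.1, -1.5, -7, 0, 0, 0.3, 20],
    [-0.3, -3, -7, 0, 0, 0.6, 20],
    [-0.5, -4.5, -7, 0, 0, 1, 20],
    [-0.8, -6, -7, 0, 0, 1.4, 20],
    [-1, -7.5, -7, 0, 0, 1.8, 20],
    [-1.3, -9, -7, 0, 0, 2.2, 20],
    [-1.5, -10.5, -7, 0, 0, 2.5, 20],
    [-1.7, -12, -7, 0, 0, 2.7, 20],
    [-1.8, -13.3, -6.5, 0, 0, 2.78, 20],
    [-1.9, -14.2, -6, 0, 0, 2.78, 20],
    [-1.9, -14.2, -5, 0, 0, 2.78, 20],
    [-1.9, -14.2, -3.8, 0, 0, 2.78, 20],
    [-1.9, -14.2, -2.8, 0, 0, 2.78, 20],
    [-1.9, -14.2, -2.44, 0, 0, 2.78, 20],
    [-1.9, -14.2, -2.44, 0, 0, 2.78, 20]
  ]
}}

```text
time_s: 13.62
tool_pos: [0.4996, -0.2314, 0.2088]
orientation: [-180.0, -0.2, 166.7]
contact_force: [-0.1, -0.0, -2.0]
opening: 0.324
grip_force: 34.9
```

Call:
{"op": "step_arm", "data": {
  "targets": [
    [0, 0, 0, 0, 0, 0, 20],
    [0, 0, 0, 0, 0, 0, 20]
  ]
}}

```text
time_s: 13.78
tool_pos: [0.5012, -0.2321, 0.2121]
orientation: [-180.0, 0.1, 166.7]
contact_force: [0.8, -0.1, -0.3]
opening: 0.327
grip_force: 34.9
```

```bash
python3 plan.py h-140,0,211 h-65,0,211; python3 - <<'E'
from fit import *
c=camera("side");w=cloud(c).reshape(-1,3)
hx=np.array([.9732,-.23]);hy=np.array([.23,.9732]);d=w[:,:2]-[.6375,-.2632];L=np.c_[d@hx,d@hy,w[:,2]]*1e3
T=L[(L[:,0]>-175)&(L[:,0]<-115)&(abs(L[:,1])<75)&(L[:,2]>75)&(L[:,2]<160)]
print(len(T),np.percentile(T,[2,50,98],axis=0).round(1))
for z in(95,110,125,140):
    q=T[abs(T[:,2]-z)<6]; print(z,len(q),np.percentile(q,[5,50,95],axis=0).round(1)[:,:2].tolist() if len(q) else 0)
E
```

```text
t 13.78 [ 501.2 -232.1  212.1] [-1.7999e+02  1.2000e-01  1.6672e+02] F [ 0.8 -0.1 -0.3] M [0.03 0.01 0.03] open 30.7 grip 34.9
hook frame -139.7 -1.1 212.1 yaw 0.02 Fh [0.8, 0.0]
[np.float64(501.3), np.float64(-231.0), 211.0, 166.7] -> [np.float64(0.01), np.float64(0.05), np.float64(0.04), 0, 0, np.float64(0.0)]
[np.float64(574.2), np.float64(-248.2), 211.0, 166.7] -> [np.float64(-2.99), np.float64(0.05), np.float64(0.04), 0, 0, np.float64(0.0)]
435 [[-151.9  -53.2   76.2]
 [-141.8  -48.3  110.5]
 [-131.2   47.9  152.8]]
95 74 [[-151.7, -52.6], [-141.8, -50.1], [-132.5, 47.1]]
110 72 [[-150.8, -52.7], [-142.1, -50.4], [-132.7, 46.6]]
125 83 [[-151.8, -53.0], [-142.3, -50.1], [-132.9, 46.5]]
140 38 [[-146.3, -52.2], [-136.8, -31.5], [-133.2, 47.4]]
```

Call:
{"op": "step_arm", "data": {
  "targets": [
    [-0.4, 0.04, 0, 0, 0, 0, 20],
    [-0.8, 0.04, 0, 0, 0, 0, 20],
    [-1.2, 0.04, 0, 0, 0, 0, 20],
    [-1.6, 0.04, 0, 0, 0, 0, 20],
    [-2, 0.04, 0, 0, 0, 0, 20],
    [-2.4, 0.04, 0, 0, 0, 0, 20],
    [-2.8, 0.04, 0, 0, 0, 0, 20],
    [-3, 0.04, 0, 0, 0, 0, 20],
    [-3, 0.04, 0, 0, 0, 0, 20],
    [-3, 0.04, 0.2, 0, 0, 0, 20],
    [-3, 0.04, 0.4, 0, 0, 0, 20],
    [-3, 0.04, 0.6, 0, 0, 0, 20],
    [-3, 0.04, 0.66, 0, 0, 0, 20],
    [-3, 0.04, 0.66, 0, 0, 0, 20]
  ]
}}

```text
time_s: 15.0
tool_pos: [0.5734, -0.2479, 0.1934]
orientation: [180.0, -0.0, 166.7]
contact_force: [0.1, -0.2, -1.8]
opening: 0.324
grip_force: 34.9
```

```bash
python3 plan.py h-60,0,193
```

```text
t 15.0 [ 573.4 -247.9  193.4] [ 1.8000e+02 -5.0000e-02  1.6671e+02] F [ 0.1 -0.2 -1.8] M [ 0.02  0.05 -0.08] open 30.4 grip 34.9
hook frame -65.9 0.1 193.4 yaw 0.01 Fh [0.1, -0.1]
[np.float64(579.1), np.float64(-249.4), 193.0, 166.7] -> [np.float64(-0.24), np.float64(-0.0), np.float64(0.02), 0, 0, np.float64(0.0)]
```

Call:
{"op": "step_arm", "data": {
  "targets": [
    [0, 0, 0.01, 0, 0, 0, 20],
    [0, 0, 0.03, 0, 0, 0, 20],
    [0, 0, 0.04, 0, 0, 0, 20],
    [0, 0, 0.04, 0, 0, 0, 20]
  ]
}}

```text
time_s: 15.33
tool_pos: [0.5738, -0.2481, 0.1931]
orientation: [-180.0, 0.0, 166.7]
contact_force: [1.2, -0.4, -1.7]
opening: 0.326
grip_force: 34.9
```

```bash
python3 plan.py
```

```text
t 15.33 [ 573.8 -248.1  193.1] [-1.8000e+02  2.0000e-02  1.6671e+02] F [ 1.2 -0.4 -1.7] M [ 0.   -0.05  0.04] open 30.6 grip 34.9
hook frame -65.4 0.1 193.1 yaw 0.01 Fh [1.2, -0.1]
```

Call:
{"op": "step_arm", "data": {
  "targets": [
    [0, 0, 0.02, 0, 0, 0, 20],
    [0, 0, 0.04, 0, 0, 0, 20],
    [0, 0, 0.04, 0, 0, 0, 20]
  ]
}}

```text
time_s: 15.58
tool_pos: [0.574, -0.2482, 0.1925]
orientation: [180.0, 0.0, 166.7]
contact_force: [-1.5, 2.5, 5.7]
opening: 0.325
grip_force: 34.9
```

```bash
python3 plan.py
```

```text
t 15.58 [ 574.  -248.2  192.5] [1.8000e+02 4.0000e-02 1.6671e+02] F [-1.5  2.5  5.7] M [0.27 0.4  0.  ] open 30.6 grip 34.9
hook frame -65.3 -0.0 192.5 yaw 0.01 Fh [-2.1, 2.1]
```

Call:
{"op": "step_arm", "data": {
  "targets": [
    [0, 0, -0.02, 0, 0, 0, 20],
    [-0.2, 0, -0.02, 0, 0, 0, 20],
    [-0.4, 0, -0.02, 0, 0, 0, 20],
    [-0.6, 0, -0.02, 0, 0, 0, 20],
    [-0.75, 0, -0.02, 0, 0, 0, 20],
    [-0.85, 0, -0.02, 0, 0, 0, 20],
    [-0.92, 0, -0.02, 0, 0, 0, 20],
    [-0.92, 0, -0.02, 0, 0, 0, 20]
  ]
}}

```text
time_s: 16.25
tool_pos: [0.5966, -0.2537, 0.1925]
orientation: [-180.0, -0.0, 166.7]
contact_force: [-2.3, 1.0, 5.3]
opening: 0.325
grip_force: 34.9
```

```bash
python3 plan.py
```

```text
t 16.25 [ 596.6 -253.7  192.5] [-1.7998e+02 -1.0000e-02  1.6671e+02] F [-2.3  1.   5.3] M [0.15 0.65 0.02] open 30.5 grip 34.9
hook frame -42.0 -0.2 192.5 yaw 0.01 Fh [-2.4, 0.5]
```

Call:
{"op": "step_arm", "data": {
  "targets": [
    [-0.04, 0, -0.01, 0, 0, 0, 20],
    [-0.08, 0, -0.01, 0, 0, 0, 20],
    [-0.12, 0, -0.01, 0, 0, 0, 20],
    [-0.16, 0, -0.01, 0, 0, 0, 20],
    [-0.16, 0, -0.01, 0, 0, 0, 20]
  ]
}}

```text
time_s: 16.67
tool_pos: [0.6003, -0.2543, 0.1927]
orientation: [-180.0, 0.0, 166.7]
contact_force: [-0.3, 0.2, 1.3]
opening: 0.327
grip_force: 34.9
```

```bash
python3 plan.py
```

```text
t 16.67 [ 600.3 -254.3  192.7] [-1.7999e+02  1.0000e-02  1.6672e+02] F [-0.3  0.2  1.3] M [-0.03 -0.03 -0.01] open 30.7 grip 34.9
hook frame -38.2 0.1 192.7 yaw 0.02 Fh [-0.3, 0.1]
```

Call:
{"op": "step_arm", "data": {
  "targets": [
    [-0.03, 0, 0, 0, 0, 0, 20],
    [-0.06, 0, 0, 0, 0, 0, 20],
    [-0.09, 0, 0, 0, 0, 0, 20],
    [-0.12, 0, 0, 0, 0, 0, 20],
    [-0.12, 0, 0, 0, 0, 0, 20]
  ]
}}

```text
time_s: 17.08
tool_pos: [0.6024, -0.2549, 0.1927]
orientation: [180.0, -0.1, 166.7]
contact_force: [-7.2, 1.4, 5.6]
opening: 0.325
grip_force: 34.9
```

```bash
python3 plan.py
```

```text
t 17.08 [ 602.4 -254.9  192.7] [ 1.7999e+02 -9.0000e-02  1.6671e+02] F [-7.2  1.4  5.6] M [0.61 1.82 0.08] open 30.6 grip 34.9
hook frame -36.1 0.0 192.7 yaw 0.01 Fh [-7.3, -0.3]
```

Call:
{"op": "step_arm", "data": {
  "targets": [
    [-0.02, 0, 0, 0, 0, 0, 20],
    [-0.04, 0, 0, 0, 0, 0, 20],
    [-0.04, 0, 0, 0, 0, 0, 20],
    [-0.04, 0, 0, 0, 0, 0, 20],
    [-0.04, 0, 0, 0, 0, 0, 20],
    [-0.04, 0, 0, 0, 0, 0, 20],
    [-0.04, 0, 0, 0, 0, 0, 20],
    [-0.04, 0, 0, 0, 0, 0, 20],
    [-0.04, 0, 0, 0, 0, 0, 20]
  ]
}}

```text
time_s: 17.83
tool_pos: [0.603, -0.255, 0.1926]
orientation: [180.0, -0.1, 166.7]
contact_force: [-9.5, 3.5, 7.0]
opening: 0.328
grip_force: 35.0
```

```bash
python3 plan.py
```

```text
t 17.83 [ 603.  -255.   192.6] [ 1.7997e+02 -1.3000e-01  1.6671e+02] F [-9.5  3.5  7. ] M [0.91 2.44 0.16] open 30.8 grip 35.0
hook frame -35.5 0.1 192.6 yaw 0.01 Fh [-10.0, 1.2]
```

Call:
{"op": "step_arm", "data": {
  "targets": [
    [0, 0, 0, 0, 0, 0, 20],
    [0, 0, 0, 0, 0, 0, 20],
    [0, 0, 0, 0, 0, 0, 20],
    [0.04, 0, 0, 0, 0, 0, 20],
    [0.08, 0, 0, 0, 0, 0, 20],
    [0.12, 0, 0, 0, 0, 0, 20],
    [0.12, 0, 0, 0, 0, 0, 20],
    [0.12, 0, 0, 0, 0, 0, 20]
  ]
}}

```text
time_s: 18.5
tool_pos: [0.6011, -0.2545, 0.1927]
orientation: [-180.0, 0.0, 166.7]
contact_force: [-0.4, 0.3, -1.6]
opening: 0.329
grip_force: 34.9
```

```bash
python3 plan.py
```

```text
t 18.5 [ 601.1 -254.5  192.7] [-1.8000e+02  1.0000e-02  1.6672e+02] F [-0.4  0.3 -1.6] M [0.12 0.1  0.01] open 30.9 grip 34.9
hook frame -37.4 0.1 192.7 yaw 0.02 Fh [-0.5, 0.2]
```

Call:
{"op": "step_arm", "data": {
  "targets": [
    [0, 0, 0.02, 0, 0, 0, 20],
    [0, 0, 0.02, 0, 0, 0, 20],
    [0, 0, 0.02, 0, 0, 0, 36],
    [0, 0, 0.02, 0, 0, 0, 46],
    [0, 0, 0.02, 0, 0, 0, 60],
    [0, 0, 0.02, 0, 0, 0, 60],
    [0, 0, -0.3, 0, 0, 0, 60],
    [0, 0, -1, 0, 0, 0, 60],
    [0, 0, -2.2, 0, 0, 0, 60],
    [0, 0, -3.6, 0, 0, 0, 60],
    [0, 0, -4, 0, 0, 0, 60],
    [0, 0, -4, 0, 0, 0, 60]
  ]
}}

```text
time_s: 19.5
tool_pos: [0.602, -0.2553, 0.2966]
orientation: [-180.0, 0.3, 166.7]
contact_force: [0.9, -0.7, -0.1]
opening: 0.638
grip_force: 0.0
```

```bash
python3 plan.py 580,124,270,180.6 580,124,142,180.6
```

```text
t 19.5 [ 602.  -255.3  296.6] [-179.97    0.3   166.71] F [ 0.9 -0.7 -0.1] M [ 0.02 -0.01  0.03] open 60.0 grip 0.0
hook frame -36.4 -0.5 296.6 yaw 0.01 Fh [1.1, -0.5]
[580.0, 124.0, 270.0, 180.6] -> [np.float64(4.34), np.float64(14.56), np.float64(1.07), 0, 0, np.float64(-2.78)]
[580.0, 124.0, 142.0, 180.6] -> [np.float64(4.34), np.float64(14.56), np.float64(6.19), 0, 0, np.float64(-2.78)]
```

Call:
{"op": "step_arm", "data": {
  "targets": [
    [4.34, 14.56, 0.9, 0, 0, -2.78, 75],
    [4.34, 14.56, 0.9, 0, 0, -2.78, 75],
    [4.34, 14.56, 0.9, 0, 0, -2.78, 75],
    [4.34, 14.56, 0.9, 0, 0, -2.78, 75],
    [4.34, 14.56, 0.9, 0, 0, -2.78, 75],
    [4.34, 14.56, 0.9, 0, 0, -2.78, 75],
    [4.34, 14.56, 0.9, 0, 0, -2.78, 75],
    [4.34, 14.56, 0.9, 0, 0, -2.78, 75],
    [4.34, 14.56, 0.9, 0, 0, -2.78, 75],
    [4.34, 14.56, 0.9, 0, 0, -2.78, 75],
    [4.34, 14.56, 0.9, 0, 0, -2.78, 75],
    [4.34, 14.56, 0.9, 0, 0, -2.78, 75],
    [4.34, 14.56, 0.9, 0, 0, -2.78, 75]
  ]
}}

```text
time_s: 20.58
tool_pos: [0.5792, 0.1232, 0.2701]
orientation: [-180.0, -0.0, -179.5]
contact_force: [0.6, 0.3, -0.5]
opening: 0.796
grip_force: 0.0
```

```bash
python3 plan.py 580,124,142,180.6; python3 - <<'E'
from fit import *
c=camera("side"); t=camera("top")
hx=np.array([.9732,-.23]);hy=np.array([.23,.9732])
w=cloud(c).reshape(-1,3);d=w[:,:2]-[.6375,-.2632];L=np.c_[d@hx,d@hy,w[:,2]]*1e3
U=L[(L[:,0]>-70)&(L[:,0]<10)&(abs(L[:,1])<20)&(L[:,2]>180)&(L[:,2]<220)]
print(len(U),np.percentile(U,[2,50,98],axis=0).round(1))
a=cv2.resize(c["pixels"][200:330,270:390],None,fx=3.3,fy=3.3,interpolation=2);b=cv2.resize(t["pixels"][110:190,320:400],None,fx=4.5,fy=4.5,interpolation=2)
o=np.zeros((430,780,3),np.uint8);o[:429,:396]=a;o[:360,400:760]=b;cv2.imwrite("pics/hung2.png",o[...,::-1])
E
```

```text
t 20.58 [579.2 123.2 270.1] [-1.7996e+02 -1.0000e-02 -1.7948e+02] F [ 0.6  0.3 -0.5] M [0.01 0.01 0.07] open 74.8 grip 0.0
hook frame -145.6 362.6 270.1 yaw 13.82 Fh [0.5, 0.5]
[580.0, 124.0, 142.0, 180.6] -> [np.float64(-0.03), np.float64(0.03), np.float64(5.12), 0, 0, np.float64(-0.02)]
114 [[-35.9 -18.6 180.5]
 [-32.3 -10.9 198.6]
 [-25.7  11.2 207.9]]
```

View pics/hung2.png

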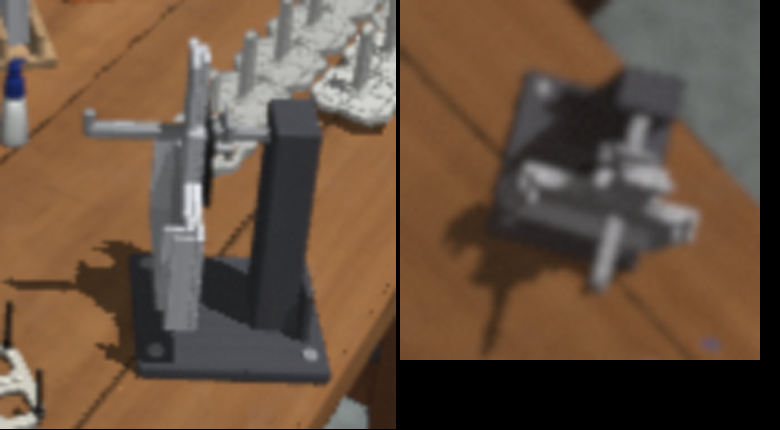

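Medium is nested in the large one, tabs parallel at (195,60). Now small.

Call:
{"op": "step_arm", "data": {
  "targets": [
    [-0.02, 0.02, 1.5, 0, 0, 0, 75],
    [-0.02, 0.02, 3, 0, 0, 0, 75],
    [-0.02, 0.02, 4.4, 0, 0, 0, 75],
    [-0.02, 0.02, 5.1, 0, 0, 0, 75],
    [-0.02, 0.02, 5.12, 0, 0, 0, 75],
    [-0.02, 0.02, 5.12, 0, 0, 0, 52],
    [-0.02, 0.02, 5.12, 0, 0, 0, 40],
    [-0.02, 0.02, 5.12, 0, 0, 0, 30],
    [-0.02, 0.02, 5.12, 0, 0, 0, 30],
    [-0.02, 0.02, 5.12, 0, 0, 0, 30],
    [-0.02, 0.02, 5.12, 0, 0, 0, 30],
    [-0.02, 0.02, 5.12, 0, 0, 0, 30]
  ]
}}

```text
time_s: 21.68
tool_pos: [0.58, 0.1254, 0.1429]
orientation: [180.0, 0.1, -179.4]
contact_force: [0.2, 1.4, 6.1]
opening: 0.44
grip_force: 34.9
```

```bash
python3 plan.py h-140,0,320 h-140,0,211
```

```text
t 21.68 [580.  125.4 142.9] [ 1.7998e+02  6.0000e-02 -1.7938e+02] F [0.2 1.4 6.1] M [ 0.05 -0.02 -0.02] open 41.3 grip 34.9
hook frame -145.4 364.9 142.9 yaw 13.92 Fh [-0.2, 1.4]
[np.float64(501.3), np.float64(-231.0), 320.0, 166.7] -> [np.float64(3.3), np.float64(-14.22), np.float64(-7.09), 0, 0, np.float64(2.78)]
[np.float64(501.3), np.float64(-231.0), 211.0, 166.7] -> [np.float64(3.3), np.float64(-14.22), np.float64(-2.73), 0, 0, np.float64(2.78)]
```

Call:
{"op": "step_arm", "data": {
  "targets": [
    [0, 0, -1, 0, 0, 0, 30],
    [0, 0, -2.5, 0, 0, 0, 30],
    [0, 0, -4, 0, 0, 0, 30],
    [0, 0, -5.5, 0, 0, 0, 30],
    [0, 0, -6.8, 0, 0, 0, 30],
    [0.5, -1.5, -7.2, 0, 0, 0.3, 30],
    [1, -2.9, -7.2, 0, 0, 0.6, 30],
    [1.5, -4.3, -7.2, 0, 0, 1, 30],
    [2, -5.8, -7.2, 0, 0, 1.4, 30],
    [2.4, -7.3, -7.2, 0, 0, 1.8, 30],
    [2.8, -8.8, -7.2, 0, 0, 2.2, 30],
    [3.1, -10.3, -7.2, 0, 0, 2.5, 30],
    [3.3, -11.8, -7.2, 0, 0, 2.7, 30],
    [3.3, -13.3, -7, 0, 0, 2.78, 30],
    [3.3, -14.18, -6, 0, 0, 2.78, 30],
    [3.3, -14.18, -5, 0, 0, 2.78, 30],
    [3.3, -14.18, -3.9, 0, 0, 2.78, 30],
    [3.3, -14.18, -3, 0, 0, 2.78, 30],
    [3.3, -14.18, -2.73, 0, 0, 2.78, 30],
    [3.3, -14.18, -2.73, 0, 0, 2.78, 30]
  ]
}}

```text
time_s: 23.35
tool_pos: [0.5002, -0.2299, 0.2093]
orientation: [-180.0, -0.2, 166.7]
contact_force: [-0.6, -0.0, -1.6]
opening: 0.442
grip_force: 34.9
```

Call:
{"op": "step_arm", "data": {
  "targets": [
    [0, 0, 0, 0, 0, 0, 30],
    [0, 0, 0, 0, 0, 0, 30],
    [0, 0, 0, 0, 0, 0, 30]
  ]
}}

```text
time_s: 23.6
tool_pos: [0.5015, -0.2304, 0.2119]
orientation: [180.0, 0.1, 166.7]
contact_force: [0.4, -0.6, -0.9]
opening: 0.447
grip_force: 34.9
```

```bash
python3 plan.py h-140,0,211 h-65,0,211
```

```text
t 23.6 [ 501.5 -230.4  211.9] [1.8000e+02 1.2000e-01 1.6673e+02] F [ 0.4 -0.6 -0.9] M [0.   0.03 0.02] open 42.0 grip 34.9
hook frame -139.9 0.7 211.9 yaw 0.03 Fh [0.5, -0.5]
[np.float64(501.3), np.float64(-231.0), 211.0, 166.7] -> [np.float64(0.0), np.float64(-0.03), np.float64(0.03), 0, 0, np.float64(0.01)]
[np.float64(574.2), np.float64(-248.2), 211.0, 166.7] -> [np.float64(-2.99), np.float64(-0.03), np.float64(0.03), 0, 0, np.float64(0.01)]
```

Call:
{"op": "step_arm", "data": {
  "targets": [
    [-0.4, -0.03, 0, 0, 0, 0, 30],
    [-0.8, -0.03, 0, 0, 0, 0, 30],
    [-1.2, -0.03, 0, 0, 0, 0, 30],
    [-1.6, -0.03, 0, 0, 0, 0, 30],
    [-2, -0.03, 0, 0, 0, 0, 30],
    [-2.4, -0.03, 0, 0, 0, 0, 30],
    [-2.7, -0.03, 0, 0, 0, 0, 30],
    [-2.9, -0.03, 0, 0, 0, 0, 30],
    [-2.9, -0.03, 0, 0, 0, 0, 30],
    [-2.9, -0.03, 0.2, 0, 0, 0, 30],
    [-2.9, -0.03, 0.4, 0, 0, 0, 30],
    [-2.9, -0.03, 0.6, 0, 0, 0, 30],
    [-2.9, -0.03, 0.66, 0, 0, 0, 30],
    [-2.9, -0.03, 0.66, 0, 0, 0, 30]
  ]
}}

```text
time_s: 24.77
tool_pos: [0.571, -0.2475, 0.1937]
orientation: [180.0, -0.0, 166.7]
contact_force: [-0.7, -0.3, -1.3]
opening: 0.442
grip_force: 34.9
```

```bash
python3 plan.py
```

```text
t 24.77 [ 571.  -247.5  193.7] [ 1.7999e+02 -2.0000e-02  1.6671e+02] F [-0.7 -0.3 -1.3] M [ 0.03 -0.03  0.01] open 41.6 grip 34.9
hook frame -68.4 -0.0 193.7 yaw 0.01 Fh [-0.7, -0.4]
```

Call:
{"op": "step_arm", "data": {
  "targets": [
    [0, 0, 0.01, 0, 0, 0, 30],
    [0, 0, 0.02, 0, 0, 0, 30],
    [0, 0, 0.03, 0, 0, 0, 30],
    [0, 0, 0.03, 0, 0, 0, 30]
  ]
}}

```text
time_s: 25.1
tool_pos: [0.5712, -0.2476, 0.1935]
orientation: [180.0, 0.0, 166.7]
contact_force: [-1.9, 0.9, 4.5]
opening: 0.447
grip_force: 35.0
```

```bash
python3 plan.py
```

```text
t 25.1 [ 571.2 -247.6  193.5] [1.8000e+02 1.0000e-02 1.6671e+02] F [-1.9  0.9  4.5] M [ 0.32  0.56 -0.01] open 42.0 grip 35.0
hook frame -68.1 -0.1 193.5 yaw 0.01 Fh [-2.0, 0.5]
```

Contact with the arm. Slide back to about x −46, easing the load slightly.

Call:
{"op": "step_arm", "data": {
  "targets": [
    [0, 0, -0.03, 0, 0, 0, 30],
    [-0.2, 0, -0.03, 0, 0, 0, 30],
    [-0.4, 0, -0.03, 0, 0, 0, 30],
    [-0.6, 0, -0.03, 0, 0, 0, 30],
    [-0.75, 0, -0.03, 0, 0, 0, 30],
    [-0.85, 0, -0.03, 0, 0, 0, 30],
    [-0.9, 0, -0.03, 0, 0, 0, 30],
    [-0.9, 0, -0.03, 0, 0, 0, 30]
  ]
}}

```text
time_s: 25.77
tool_pos: [0.5933, -0.2529, 0.1938]
orientation: [-180.0, -0.0, 166.7]
contact_force: [-0.2, -0.1, -1.1]
opening: 0.442
grip_force: 34.9
```

```bash
python3 plan.py
```

```text
t 25.77 [ 593.3 -252.9  193.8] [-1.7999e+02 -1.0000e-02  1.6671e+02] F [-0.2 -0.1 -1.1] M [ 0.02 -0.02  0.03] open 41.5 grip 34.9
hook frame -45.4 -0.1 193.8 yaw 0.01 Fh [-0.2, -0.1]
```

Call:
{"op": "step_arm", "data": {
  "targets": [
    [-0.04, 0, 0.01, 0, 0, 0, 30],
    [-0.08, 0, 0.01, 0, 0, 0, 30],
    [-0.12, 0, 0.01, 0, 0, 0, 30],
    [-0.15, 0, 0.01, 0, 0, 0, 30],
    [-0.18, 0, 0.01, 0, 0, 0, 30],
    [-0.18, 0, 0.01, 0, 0, 0, 30]
  ]
}}

```text
time_s: 26.27
tool_pos: [0.5971, -0.2537, 0.1937]
orientation: [180.0, -0.1, 166.7]
contact_force: [-4.9, 3.0, 2.3]
opening: 0.44
grip_force: 34.9
```

```bash
python3 plan.py
```

```text
t 26.27 [ 597.1 -253.7  193.7] [ 1.7999e+02 -7.0000e-02  1.6671e+02] F [-4.9  3.   2.3] M [0.58 1.27 0.1 ] open 41.3 grip 34.9
hook frame -41.5 -0.0 193.7 yaw 0.01 Fh [-5.5, 1.8]
```

Call:
{"op": "step_arm", "data": {
  "targets": [
    [-0.03, 0, 0, 0, 0, 0, 30],
    [-0.06, 0, 0, 0, 0, 0, 30],
    [-0.06, 0, 0, 0, 0, 0, 30]
  ]
}}

```text
time_s: 26.52
tool_pos: [0.598, -0.254, 0.1937]
orientation: [180.0, -0.1, 166.7]
contact_force: [-10.1, 2.8, 5.4]
opening: 0.44
grip_force: 35.0
```

```bash
python3 plan.py
```

```text
t 26.52 [ 598.  -254.   193.7] [ 1.7997e+02 -1.3000e-01  1.6670e+02] F [-10.1   2.8   5.4] M [0.93 2.38 0.16] open 41.3 grip 35.0
hook frame -40.5 -0.1 193.7 yaw 0.0 Fh [-10.4, 0.4]
```

Hold for over 0.5 s, then ease off.

Call:
{"op": "step_arm", "data": {
  "targets": [
    [0, 0, 0, 0, 0, 0, 30],
    [0, 0, 0, 0, 0, 0, 30],
    [0, 0, 0, 0, 0, 0, 30],
    [0, 0, 0, 0, 0, 0, 30],
    [0, 0, 0, 0, 0, 0, 30],
    [0, 0, 0, 0, 0, 0, 30],
    [0, 0, 0, 0, 0, 0, 30],
    [0, 0, 0, 0, 0, 0, 30],
    [0.04, 0, 0, 0, 0, 0, 30],
    [0.08, 0, 0, 0, 0, 0, 30],
    [0.12, 0, 0, 0, 0, 0, 30],
    [0.13, 0, 0, 0, 0, 0, 30],
    [0.13, 0, 0, 0, 0, 0, 30]
  ]
}}

```text
time_s: 27.6
tool_pos: [0.5959, -0.2534, 0.1938]
orientation: [-180.0, 0.0, 166.7]
contact_force: [-0.8, -0.5, -1.1]
opening: 0.442
grip_force: 34.9
```

```bash
python3 plan.py
```

```text
t 27.6 [ 595.9 -253.4  193.8] [-1.7999e+02  2.0000e-02  1.6671e+02] F [-0.8 -0.5 -1.1] M [-0.06  0.24  0.06] open 41.5 grip 34.9
hook frame -42.7 -0.0 193.8 yaw 0.01 Fh [-0.6, -0.6]
```

Call:
{"op": "step_arm", "data": {
  "targets": [
    [0, 0, 0.02, 0, 0, 0, 30],
    [0, 0, 0.02, 0, 0, 0, 30],
    [0, 0, 0.02, 0, 0, 0, 46],
    [0, 0, 0.02, 0, 0, 0, 56],
    [0, 0, 0.02, 0, 0, 0, 70],
    [0, 0, 0.02, 0, 0, 0, 70],
    [0, 0, -0.3, 0, 0, 0, 70],
    [0, 0, -1, 0, 0, 0, 70],
    [0, 0, -2.2, 0, 0, 0, 70],
    [0, 0, -3.6, 0, 0, 0, 70],
    [0, 0, -4, 0, 0, 0, 70],
    [1, 3, -5, 0, 0, 0, 70],
    [2, 5, -5, 0, 0, 0, 70],
    [2, 7, -5, 0, 0, 0, 70],
    [2, 8, -5, 0, 0, 0, 70],
    [2, 8, -5, 0, 0, 0, 70],
    [2, 8, -5, 0, 0, 0, 70]
  ]
}}

```text
time_s: 29.02
tool_pos: [0.594, -0.0384, 0.3192]
orientation: [179.8, -0.0, 167.3]
contact_force: [0.8, 1.4, -0.3]
opening: 0.747
grip_force: 0.0
```

```bash
python3 plan.py; python3 - <<'E'
from h import *
c=camera("side"); t=camera("top")
a=cv2.resize(c["pixels"][200:350,230:390],None,fx=2.8,fy=2.8,interpolation=2);b=cv2.resize(t["pixels"][110:220,320:400],None,fx=4,fy=4,interpolation=2)
o=np.zeros((450,780,3),np.uint8);o[:420,:448]=a;o[:440,455:775]=b;cv2.imwrite("pics/hung3.png",o[...,::-1])
E
```

```text
t 29.02 [594.  -38.4 319.2] [179.84  -0.   167.25] F [ 0.8  1.4 -0.3] M [ 0.09 -0.06  0.04] open 70.2 grip 0.0
hook frame -94.1 208.8 319.2 yaw 0.55 Fh [0.5, 1.6]
```

View pics/hung3.png

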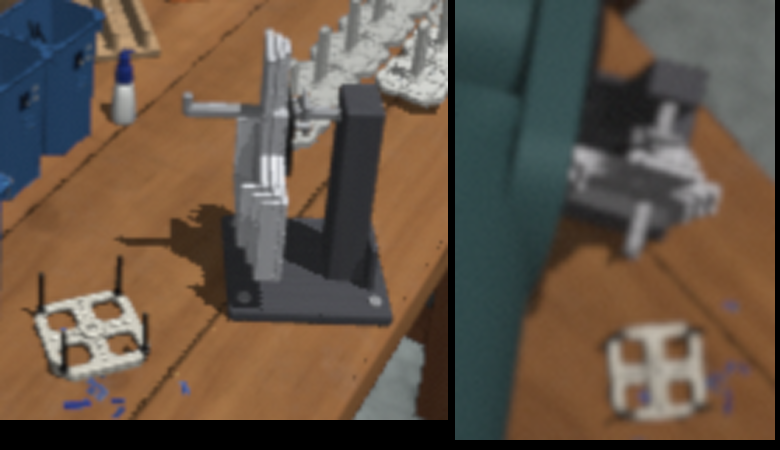

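All three trays hang nested at about (265,150). The glue bottle at (124,90) and the lamp frame at (90,335) are undisturbed. I'll settle a few rows and hand in.

Call:
{"op": "step_arm", "data": {
  "targets": [
    [0, 0, 0, 0, 0, 0, 70],
    [0, 0, 0, 0, 0, 0, 70],
    [0, 0, 0, 0, 0, 0, 70],
    [0, 0, 0, 0, 0, 0, 70],
    [0, 0, 0, 0, 0, 0, 70],
    [0, 0, 0, 0, 0, 0, 70]
  ]
}}

```text
time_s: 29.62
tool_pos: [0.5931, -0.0477, 0.3187]
orientation: [-180.0, -0.0, 166.7]
contact_force: [-0.1, 0.5, -0.0]
opening: 0.745
grip_force: 0.0
```

```bash
python3 -c "
from rig import finish_job
print(finish_job())"
```

```text
the job is handed in; nothing more can be done
None
```

The large, medium and small trays now hang nested on the hook, each held against the stop or the tray before it at about 10 N for half a second; the job was handed in at about 30 s, and no verdict came back.

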